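# Tap a flanged bearing cup home with a setting punch

### The arm

A 6-joint arm with a two-finger parallel gripper is mounted at the origin on the work surface. World frame = base frame: x ahead of the robot, y to its left, z up, the work surface at z = 0. Lengths are in mm, angles in rad, forces in N, time in s.
With the tool pointing down it reaches from about 350 to 975 mm from the base axis. Payload 7.1 kg.
Tool frame: the origin (TCP) lies on the mounting face of the last link; the fingertips stand 182 mm ahead of it and the grasp point (between the pads) lies 163 mm ahead of it (ctrl.tcp_to_tips is the distance from the TCP to the fingertips, in mm); z points along the fingers, y is the direction in which the jaws open and shut (so a half turn about z gives the same grasp; the last joint's range is limited). The gripper opens to 88 mm and grips with 3 to 60 N. Pads are 20 mm wide; open, the fingers measure 115 mm over their backs; the gripper's body (75 mm by 178 mm) begins 61 mm behind the grasp point.
Start: joints at [-1.193, 0.423, 1.63, -0, 1.089, -0.019], TCP at [241.559, -576.416, 404.675] pointing down, gripper open.
Joint ranges: [-3, 3], [-0.9, 2.11], [0.09, 2.58], [-1.31, 4.45], [0.11, 2.69], [-2.54, 2.54]. Speed limits (rad/s): [2.39, 2.39, 3.01, 3.14, 3.14, 3.14].

### API

Orientations are given as a rotation vector (axis times angle).
In Python, from workcell import ctrl gives the robot as it stands. The module is installed in compiled form; this text tells all that it offers.
- The arm moves only by the tool send_rows, never from a script. Its argument "commands" is a list of rows, each an object with "translation": the shift along the world's x, y, z normalised to -1 to 1, where 1 is 0.1 m, a list of three; "twist": the turn, a rotation vector about the world's x, y, z normalised to -1 to 1, where 1 is 0.5 rad, a list of three. A call has exactly 10 rows; each row is the pose to reach, as a shift and turn from the pose commanded when the call began; what a row does not reach only later rows make up. A row lasts 1/10 s, in which the tool goes at most 50 mm and 8.59 degrees, less where a joint would pass 70% of its speed; a pose out of reach is approached as far as the arm can. A call with a number of a shift or a turn outside -1 to 1 is refused whole. A call with a gripper value outside its range is refused whole. "grip" is the closure, from -1 (fully open) to 1 (shut), set as the call begins (left out, the last holds). The fingers move at their own pace and stop on an object; the grip force is fixed at half the most. Time passes only in rows, so rows that repeat a pose let the fingers close, or fill a call up. It gives the time, the measured TCP pose, the force and the opening at its end, in the units of the state.
- ctrl.get_obs(): the state, without advancing time (a new reading comes with each control period).
- ctrl.get_image(name): name is "scene" or "top"; returns a dict with "img" (400x640x3 uint8, red, green, blue), "intrinsics" (3x3 intrinsics, pixels), "cam_to_world" (4x4, takes a point from camera to world coordinates). Camera axes: x right, y down, z forward; pixel columns grow to the right and rows downward; lengths in mm; the calibration is good to about 2 mm. A picture is of the moment at which its call begins. There is no depth.
- ctrl.close_job(): hands the job in, once; it reports no verdict.
The state is a dict: "t": time; "qpos": joint angles; "qvel": joint speeds; "joint_torque": joint torques, N m; "ee_pos": TCP position; "orientation": TCP orientation; "ft_force": force on the tool from outside, world axes, zero at the start; "moment": the same for the moment, N m; "width": finger opening in mm.
Only numpy, scipy, OpenCV 4.12 (cv2) and the standard library are available. Lean on these libraries where they do the work, as an engineer would, in place of code of your own. Each camera call takes 0.05 s, during which the arm holds its last target. There are 200 camera calls.

### The job

A bearing cup has been started in the bore of the aluminium housing, but its flange stands proud and a little askew: pick up the setting punch and tap the flange down with its nylon face, alternating around the rim so that one side never gets more than about 5 mm ahead of the other, until it is solid on the shim ring all round. Then prove it with a firm steady press of about 25 N for a second on the rim at the notch on the far side, and after that the same at the notch on the near side, never exceeding 50 N. Keep the gripper itself off the cup, stand the punch upright on the bench again and leave the other things where they are.

Things in the scene. Friction and masses are not known exactly. Their poses are not given: they have to be found in the camera images.
- housing: Aluminium bearing housing, fixed. Base plate 190 x 170 x 14 mm; on it a block 130 x 130 mm with a vertical bore 80 mm wide in its middle, top face 64 mm above the bench. A fixed steel pilot stud 26 mm in diameter stands on the bore's axis, its top 105 mm above the bench. Its x axis points away from the robot (within 30 degrees). Origin: on the bore's axis at bench level, z up.
- cup: Steel flanged bearing cup, a ring round the pilot stud. Flange outer diameter 104 mm, inner 60 mm, 7 mm thick; below it a spigot 78 mm wide, 34 mm long. Origin: centre of the flange's underside; z is square to the flange, up. Home: underside flat on a brass shim ring that lies on the block, 1 to 5 mm thick (differs, not told). Start: underside 12 to 16 mm above the block, cocked up to 2 degrees.
- flange_top (a point): Centre of the flange's top face, 7 mm above the cup's origin. The cup is a tight fit, stays centred and stays as left. Pressed on the rim it yields at about 7 N, 8 to 14 N at 20 to 60 mm/s: that side sinks, the opposite side about stays (1 mm of stroke tilts it about 0.7 degrees and sinks its centre 0.5 mm). Once on the shim the force climbs steeply.
- far_mark (a point): Point on the housing's +x side, 42 mm from the bore's axis, 64 mm above the bench: below the middle of the flange's rim, in line with the small dark notch on the block's far edge (away from the robot). First proof press: punch face centred here within 25 mm, on the flange.
- near_mark (a point): The same on the housing's -x side, by the notch on the near edge (towards the robot), 42 mm from the bore's axis. Second proof press.
- punch: Setting punch, loose, upright, 115 mm tall, 0.25 to 0.4 kg: white nylon face 32 mm in diameter at the bottom, steel collar 39 mm in diameter from 22 to 40 mm, then a square wooden handle 28 x 28 mm from 40 to 115 mm. Origin: centre of the nylon face's underside; z runs up the handle, x and y are square to the handle's sides.
- holder: Bystander: steel tapered tool holder, loose, standing upright, 64 mm in diameter, 118 mm tall, narrow end up, no handle. Origin: centre of its underside. It and the punch may swap places, left and right of the housing.
- block: Bystander: steel block with holes, loose, 100 x 75 x 50 mm, beyond the housing. Origin: centre of its underside.
- wheel: Bystander: small rubber-tyred wheel lying flat, loose, 80 mm in diameter, 30 mm high, beyond the housing. Origin: centre of its underside.
Mind the look-alikes: they are no part of the job. There is more than one size of the punch; the job needs the largest.

How it is judged:
By the outcome, as a careful person would: the job done as asked, in the order asked, and still so for the second after the job is handed in, with the robot touching nothing.
It also fails if it takes over 67 s, if anything falls off the work surface, if the arm or the gripper's body presses on something with over 40 N, if the wrist force passes 120 N, or if a joint passes its speed limit or range.

## Working session

There is one attempt and no reset: what is moved stays moved. The work goes in short steps, Python scripts to look and compute and a tool call to move; the robot and the scene stay as the last step left them, time stands still between calls to the robot, and variables do not carry over. Pictures are saved under pics/ and viewed, about 8 in all and at most 12, crops included, and the job is handed in when it is done.

Besides the shell and the picture viewer there is one more tool, called after "Request:" by a JSON object that holds its "api" and its "payload", one argument or row to a line. send_rows: Moves the arm, as the interface text tells. Its arguments: {"type":"object","properties":{"commands":{"type":"array","items":{"type":"object","properties":{"translation":{"type":"array","items":{"type":"number"}},"twist":{"type":"array","items":{"type":"number"}}}}},"grip":{"type":"number"}},"required":["commands"]}

```bash
mkdir -p pics; cat > h.py <<'E'
import numpy as np, cv2
from workcell import ctrl
def snap(n,f):
    d=ctrl.get_image(n); cv2.imwrite('pics/'+f+'.png',d['img'][:,:,::-1]); np.savez('pics/'+f+'.npz',K=d['intrinsics'],T=d['cam_to_world']); return d
def load(f):
    z=np.load('pics/'+f+'.npz'); return cv2.imread('pics/'+f+'.png'),np.array(z['K']),np.array(z['T'])
def ray(K,T,u,v,z):
    d=T[:3,:3]@np.linalg.solve(K,[u,v,1.]); o=T[:3,3]; return o+d*(z-o[2])/d[2]
def proj(K,T,p):
    c=np.linalg.solve(T,[*p,1.])[:3]; q=K@c; return q[:2]/q[2]
def tri(a,b):
    A=[];B=[]
    for K,T,u,v in (a,b):
        d=T[:3,:3]@np.linalg.solve(K,[u,v,1.]);d/=np.linalg.norm(d);P=np.eye(3)-np.outer(d,d);A.append(P);B.append(P@T[:3,3])
    return np.linalg.lstsq(np.vstack(A),np.hstack(B),rcond=None)[0]
E
python3 - <<'E'
from h import *
for n in('scene','top'):
    d=snap(n,n+'0'); print(n,d['intrinsics'].round(1).tolist(),d['cam_to_world'].round(3).tolist())
print(ctrl.get_obs())
E
```

```text
scene [[453.8, 0.0, 313.4], [0.0, 453.8, 200.6], [0.0, 0.0, 1.0]] [[0.872, 0.347, -0.346, 941.298], [0.49, -0.621, 0.612, -603.757], [-0.002, -0.702, -0.712, 797.425], [0.0, 0.0, 0.0, 1.0]]
top [[469.2, 0.0, 324.8], [0.0, 469.2, 201.1], [0.0, 0.0, 1.0]] [[-0.02, -0.991, 0.131, 464.849], [-1.0, 0.022, 0.012, -5.695], [-0.015, -0.131, -0.991, 983.727], [0.0, 0.0, 0.0, 1.0]]
{'t': 0.1, 'qpos': array([-1.19299743e+00,  4.23746162e-01,  1.63057043e+00,  1.70660827e-06,
        1.08860598e+00, -1.90204373e-02]), 'qvel': array([-0.00175684, -0.00046895, -0.00225977,  0.00116509,  0.00037548,
        0.00017395]), 'joint_torque': array([ 9.97017764e-05, -5.45616066e+01, -2.74325734e+01,  6.46374444e-02,
        1.88703218e-02, -2.46898276e-05]), 'ee_pos': array([ 241.47829317, -576.20734138,  404.007625  ]), 'orientation': array([-3.07867571e+00, -6.18981531e-01,  3.70253056e-04]), 'ft_force': array([-0.34647529, -0.13554399, -0.28565892]), 'moment': array([ 0.0135764 ,  0.032656  , -0.03819223]), 'width': 87.85555705997484}
```

View pics/scene0.png

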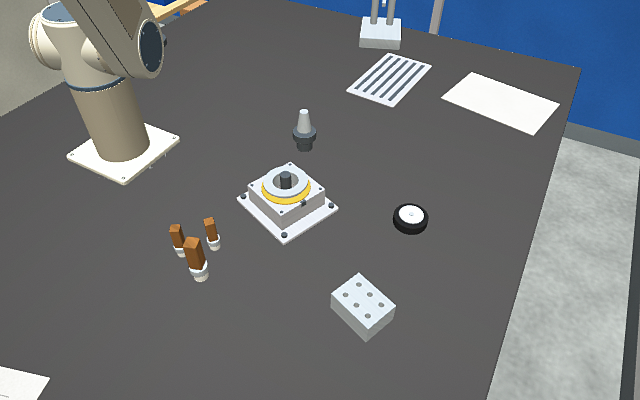

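View pics/top0.png

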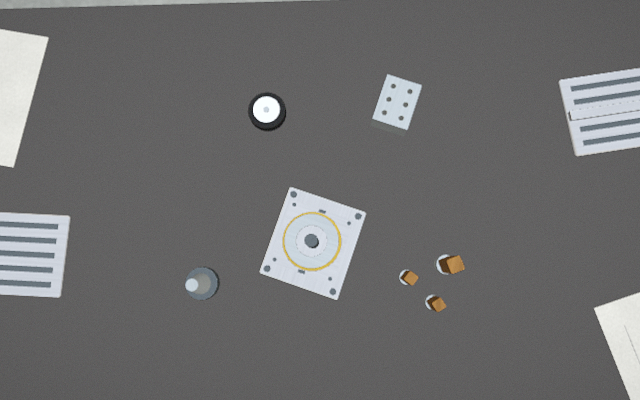

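The scene has three punches. Candidates, as top px and scene px:
- (452,265) and (196,260): looks the largest
- (409,278) and (212,233)
- (436,304) and (177,240)

The notches are at about (322,211) far and (302,271) near in the top view. I'll check these in close crops.

```bash
python3 - <<'E'
from h import *
t=load('top0')[0]; s=load('scene0')[0]
r=lambda im,x,y,w,h:cv2.resize(im[y:y+h,x:x+w],(400,300),interpolation=cv2.INTER_CUBIC)
cv2.imwrite('pics/crop0.png',np.vstack([np.hstack([r(t,385,238,100,75),r(t,240,180,160,120)]),np.hstack([r(s,150,205,112,84),r(s,225,150,128,96)])]))
for f in('top0','scene0'):
    im,K,T=load(f); hsv=cv2.cvtColor(im,cv2.COLOR_BGR2HSV)
    m=cv2.inRange(hsv,(4,120,50),(16,255,255))
    for c in cv2.findContours(m,0,2)[0]:
        if cv2.contourArea(c)>40: print(f,cv2.contourArea(c),cv2.boundingRect(c),cv2.minAreaRect(c))
E
```

```text
top0 74.5 (439, 256, 16, 16) ((448.310302734375, 263.2758483886719), (12.62728214263916, 15.969799041748047), 68.19859313964844)
scene0 735.0 (169, 224, 37, 46) ((188.49551391601562, 245.02963256835938), (53.43027877807617, 24.06692886352539), 53.61564636230469)
scene0 198.5 (204, 217, 14, 25) ((210.58824157714844, 228.85296630859375), (23.283418655395508, 9.943960189819336), 75.96376037597656)
```

View pics/crop0.png

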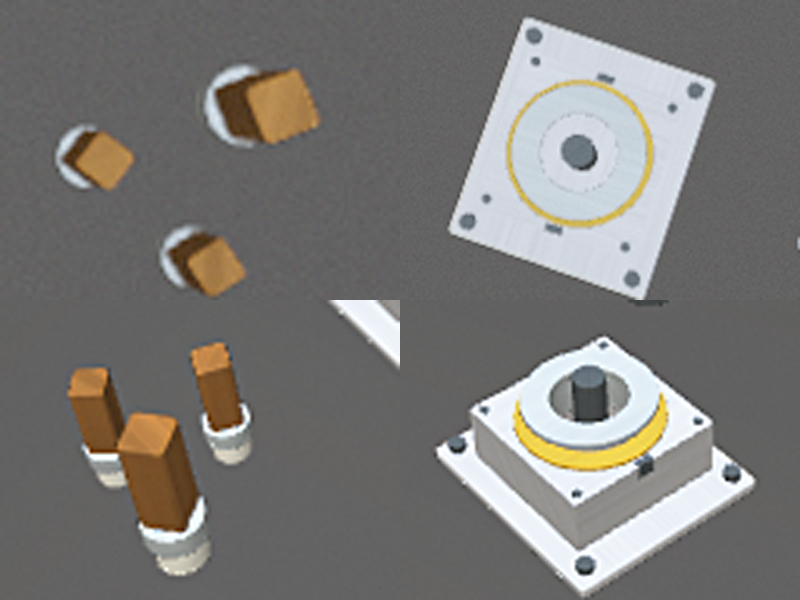

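The crop confirms the largest punch at top px ≈(456,264). Its wood face there is a tilted square, and its neighbours are about 70 % of its size. The flange is pale with the yellow shim below it, and the notches sit on the far and near edges. Now the positions.

```bash
python3 - <<'E'
from h import *
im,K,T=load('top0'); hsv=cv2.cvtColor(im,cv2.COLOR_BGR2HSV)
m=cv2.inRange(hsv,(4,80,125),(22,255,255))
for c in cv2.findContours(m,0,2)[0]:
    if cv2.contourArea(c)>30:
        (u,v),wh,a=cv2.minAreaRect(c); M=cv2.moments(c); u,v=M['m10']/M['m00'],M['m01']/M['m00']
        b=np.array([ray(K,T,*p,115)[:2] for p in cv2.boxPoints(cv2.minAreaRect(c))])
        e=np.diff(np.vstack([b,b[:1]]),axis=0); print('top face',(u,v),ray(K,T,u,v,115)[:2].round(1),np.linalg.norm(e,axis=1).round(1),np.degrees(np.arctan2(e[:,1],e[:,0])).round(1))
im2,K2,T2=load('scene0'); h2=cv2.cvtColor(im2,cv2.COLOR_BGR2HSV)
# nylon/base check: lowest pix of big punch
g=cv2.inRange(im,(0,0,0),(255,255,90))
# yellow ring
for n,(i,k,t) in {'top':(im,K,T),'scene':(im2,K2,T2)}.items():
    y=cv2.inRange(cv2.cvtColor(i,cv2.COLOR_BGR2HSV),(20,110,100),(34,255,255))
    c=max(cv2.findContours(y,0,2)[0],key=cv2.contourArea); e=cv2.fitEllipse(c); print(n,'ring',e, ray(k,t,*e[0],67).round(1))
# notches and stud: dark blobs on top image
d=cv2.inRange(hsv,(0,0,0),(180,255,115)); d[:180]=0;d[300:]=0;d[:,:255]=0;d[:,370:]=0
n,l,s,c=cv2.connectedComponentsWithStats(d)
for j in range(1,n):
    if 5<s[j,4]<200: print('dark',s[j].tolist(),c[j].round(1),ray(K,T,*c[j],64)[:2].round(1))
# edges of base plate
w=cv2.inRange(im,(150,150,150),(255,255,255)); w[:180]=0;w[305:]=0;w[:,:255]=0;w[:,370:]=0
c=np.vstack([c for c in cv2.findContours(w,0,2)[0]]);r=cv2.minAreaRect(c)
b=np.array([ray(K,T,*p,14)[:2] for p in cv2.boxPoints(r)]);print('plate',b.round(1).tolist(),b.mean(0))
e=np.diff(b,axis=0);print(np.linalg.norm(e,axis=1),np.degrees(np.arctan2(e[:,1],e[:,0])))
for nm in (im,im2):
  pass
E
```

```text
top face (438.6651851851851, 304.50518518518516) [ 386.5 -197.6] [20.2 20.5 20.2 20.4] [ -58.3 -148.3  121.6   31.8]
top face (410.9252615844544, 277.83557548579967) [ 435.1 -149.6] [20.9 20.1 20.8 20. ] [ -39.1 -128.3  140.8   51.9]
top face (455.2440622440622, 264.053235053235) [ 458.4 -231.5] [27.4 28.  27.3 27.9] [ -69.7 -161.2  110.3   19.1]
top ring ((311.5171203613281, 240.99923706054688), (57.02108383178711, 57.42129898071289), 179.26675415039062) [508.   32.6  67. ]
scene ring ((285.074951171875, 182.04681396484375), (40.86359786987305, 47.793983459472656), 84.93096923828125) [498.2  44.8  67. ]
dark [309, 239, 10, 9, 27] [314.8 244.5] [501.2  26.5]
plate [[448.5, 144.7], [628.9, 79.9], [567.4, -82.1], [390.3, -14.1]] [508.78373137  32.0955808 ]
[191.63568529 173.21622869 189.71447051] [ -19.78407308 -110.76733036  159.0140366 ]
```

Results: housing axis ≈(508.5, 32.3) with yaw ≈ -20.4°. Punch at (458.4, -231.5) with handle yaw 19.6°. I'll approach with the jaws along 19.6°, which keeps the fingers clear of the small punches.

Request:
{"api": "send_rows", "payload": {
  "commands": [
    {"translation": [0.054, 0.086, -0.021], "twist": [0, 0, 0.076]},
    {"translation": [0.108, 0.172, -0.042], "twist": [0, 0, 0.152]},
    {"translation": [0.163, 0.259, -0.063], "twist": [0, 0, 0.227]},
    {"translation": [0.217, 0.345, -0.085], "twist": [0, 0, 0.303]},
    {"translation": [0.271, 0.431, -0.106], "twist": [0, 0, 0.379]},
    {"translation": [0.325, 0.517, -0.127], "twist": [0, 0, 0.455]},
    {"translation": [0.379, 0.604, -0.148], "twist": [0, 0, 0.531]},
    {"translation": [0.434, 0.69, -0.17], "twist": [0, 0, 0.606]},
    {"translation": [0.488, 0.776, -0.19], "twist": [0, 0, 0.682]},
    {"translation": [0.542, 0.862, -0.212], "twist": [0, 0, 0.758]}
  ],
  "grip": -1
}}

```text
t: 1.1
ee_pos: [296.2, -489.5, 383.3]
orientation: [2.906, 1.193, 0.0]
ft_force: [-0.3, 0.3, 0.4]
width: 87.9
```

Request:
{"api": "send_rows", "payload": {
  "commands": [
    {"translation": [0.054, 0.086, -0.021], "twist": [0, 0, 0.076]},
    {"translation": [0.108, 0.172, -0.042], "twist": [0, 0, 0.152]},
    {"translation": [0.163, 0.259, -0.063], "twist": [0, 0, 0.227]},
    {"translation": [0.217, 0.345, -0.085], "twist": [0, 0, 0.303]},
    {"translation": [0.271, 0.431, -0.106], "twist": [0, 0, 0.379]},
    {"translation": [0.325, 0.517, -0.127], "twist": [0, 0, 0.455]},
    {"translation": [0.379, 0.604, -0.148], "twist": [0, 0, 0.531]},
    {"translation": [0.434, 0.69, -0.17], "twist": [0, 0, 0.606]},
    {"translation": [0.488, 0.776, -0.19], "twist": [0, 0, 0.682]},
    {"translation": [0.542, 0.862, -0.212], "twist": [0, 0, 0.758]}
  ]
}}

```text
t: 2.1
ee_pos: [350.4, -403.3, 362.1]
orientation: [2.629, 1.719, -0.0]
ft_force: [-0.2, -0.1, -0.3]
width: 87.6
```

Request:
{"api": "send_rows", "payload": {
  "commands": [
    {"translation": [0.054, 0.086, -0.021], "twist": [0, 0, 0.076]},
    {"translation": [0.108, 0.172, -0.042], "twist": [0, 0, 0.152]},
    {"translation": [0.163, 0.259, -0.063], "twist": [0, 0, 0.227]},
    {"translation": [0.217, 0.345, -0.085], "twist": [0, 0, 0.303]},
    {"translation": [0.271, 0.431, -0.106], "twist": [0, 0, 0.379]},
    {"translation": [0.325, 0.517, -0.127], "twist": [0, 0, 0.455]},
    {"translation": [0.379, 0.604, -0.148], "twist": [0, 0, 0.531]},
    {"translation": [0.434, 0.69, -0.17], "twist": [0, 0, 0.606]},
    {"translation": [0.488, 0.776, -0.19], "twist": [0, 0, 0.682]},
    {"translation": [0.542, 0.862, -0.212], "twist": [0, 0, 0.758]}
  ]
}}

```text
t: 3.1
ee_pos: [404.6, -317.1, 340.9]
orientation: [2.259, 2.183, 0.0]
ft_force: [-0.1, -0.1, 0.2]
width: 87.6
```

Request:
{"api": "send_rows", "payload": {
  "commands": [
    {"translation": [0.054, 0.086, -0.021], "twist": [0, 0, 0.076]},
    {"translation": [0.108, 0.172, -0.042], "twist": [0, 0, 0.152]},
    {"translation": [0.163, 0.259, -0.063], "twist": [0, 0, 0.227]},
    {"translation": [0.217, 0.345, -0.085], "twist": [0, 0, 0.303]},
    {"translation": [0.271, 0.431, -0.106], "twist": [0, 0, 0.379]},
    {"translation": [0.325, 0.517, -0.127], "twist": [0, 0, 0.455]},
    {"translation": [0.379, 0.604, -0.148], "twist": [0, 0, 0.531]},
    {"translation": [0.434, 0.69, -0.17], "twist": [0, 0, 0.606]},
    {"translation": [0.542, 0.862, -0.212], "twist": [0, 0, 0.758]},
    {"translation": [0.542, 0.862, -0.212], "twist": [0, 0, 0.758]}
  ]
}}

```text
t: 4.1
ee_pos: [459.1, -230.1, 319.4]
orientation: [-1.805, -2.57, -0.0]
ft_force: [-0.5, 0.1, 0.7]
width: 87.5
```

```bash
python3 - <<'E'
from h import *
o=ctrl.get_obs(); print(o['t'],o['qpos'].round(2),o['ee_pos'],o['ft_force'])
from scipy.spatial.transform import Rotation as R
print(R.from_rotvec(o['orientation']).as_matrix().round(3))
s=snap('scene','scene1')['img'][:,:,::-1]
cv2.imwrite('pics/crop1.png',cv2.resize(s[130:290,110:270],(600,600),interpolation=cv2.INTER_CUBIC))
E
```

```text
4.1 [-0.49  0.39  1.94  0.    0.82 -0.83] [ 459.09894458 -230.08447138  319.37797076] [-0.45323527  0.11749212  0.68383514]
[[-0.339  0.941 -0.001]
 [ 0.941  0.339  0.001]
 [ 0.001 -0.    -1.   ]]
```

View pics/crop1.png

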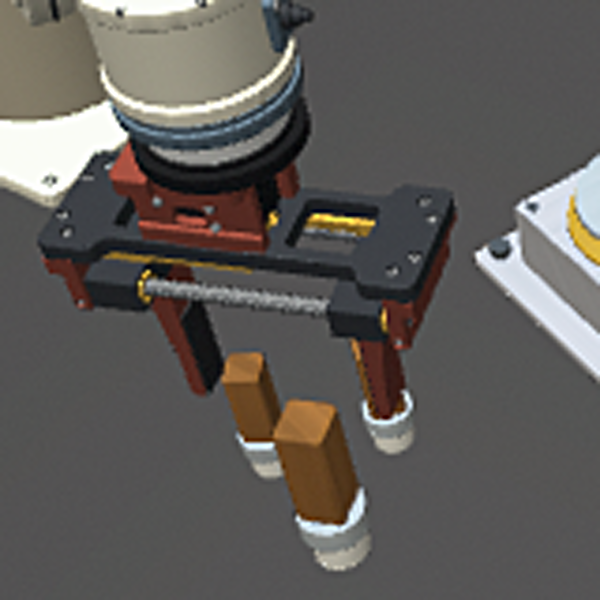

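The picture shows the open jaws above the punches, with the large punch's top at about px (191,242). I'll cross-check that against the top-view position.

```bash
python3 - <<'E'
from h import *
im,K,T=load('scene0'); _,K2,T2=load('top0')
print(proj(K,T,[458.4,-231.5,115]), proj(K,T,[458.4,-231.5,0]),ray(K,T,191.3,241.5,115))
print(tri((K,T,191.3,241.5),(K2,T2,455.24,264.05)))
E
```

```text
[191.23904506 242.02760188] [201.75671774 276.60513173] [ 457.63827146 -230.4131613   115.        ]
[ 458.425168   -231.11138091  116.20126885]
```

Request:
{"api": "send_rows", "payload": {
  "commands": [
    {"translation": [0, 0, -0.1], "twist": [0, 0, 0]},
    {"translation": [0, 0, -0.2], "twist": [0, 0, 0]},
    {"translation": [0, 0, -0.3], "twist": [0, 0, 0]},
    {"translation": [0, 0, -0.4], "twist": [0, 0, 0]},
    {"translation": [0, 0, -0.5], "twist": [0, 0, 0]},
    {"translation": [0, 0, -0.6], "twist": [0, 0, 0]},
    {"translation": [0, 0, -0.7], "twist": [0, 0, 0]},
    {"translation": [0, 0, -0.8], "twist": [0, 0, 0]},
    {"translation": [0, 0, -0.87], "twist": [0, 0, 0]},
    {"translation": [0, 0, -0.89], "twist": [0, 0, 0]}
  ]
}}

```text
t: 5.15
ee_pos: [458.2, -231.5, 229.9]
orientation: [-1.81, -2.566, 0.0]
ft_force: [0.3, 0.1, 0.7]
width: 87.5
```

Request:
{"api": "send_rows", "payload": {
  "commands": [
    {"translation": [0, 0, 0]},
    {"translation": [0, 0, 0]},
    {"translation": [0, 0, 0]},
    {"translation": [0, 0, 0]},
    {"translation": [0, 0, 0]},
    {"translation": [0, 0, 0]},
    {"translation": [0, 0, 0]},
    {"translation": [0, 0, 0]},
    {"translation": [0, 0, 0]},
    {"translation": [0, 0, 0]}
  ],
  "grip": 1
}}

```text
validation failed for argument at $.co...
```

```bash
python3 - <<'E'
from h import *
o=ctrl.get_obs(); print(o['t'],o['ee_pos'],o['ft_force'],o['moment'],o['width'])
E
```

```text
5.15 [ 458.1586388  -231.48858487  229.92255212] [0.30398682 0.06801278 0.7000987 ] [ 0.01593051 -0.10203471 -0.00895   ] 87.5230325695959
```

Twist is required in every row.

Request:
{"api": "send_rows", "payload": {
  "commands": [
    {"translation": [0, 0, 0], "twist": [0, 0, 0]},
    {"translation": [0, 0, 0], "twist": [0, 0, 0]},
    {"translation": [0, 0, 0], "twist": [0, 0, 0]},
    {"translation": [0, 0, 0], "twist": [0, 0, 0]},
    {"translation": [0, 0, 0], "twist": [0, 0, 0]},
    {"translation": [0, 0, 0], "twist": [0, 0, 0]},
    {"translation": [0, 0, 0], "twist": [0, 0, 0]},
    {"translation": [0, 0, 0], "twist": [0, 0, 0]},
    {"translation": [0, 0, 0], "twist": [0, 0, 0]},
    {"translation": [0, 0, 0], "twist": [0, 0, 0]}
  ],
  "grip": 1
}}

```text
t: 6.15
ee_pos: [458.3, -231.6, 230.9]
orientation: [-1.811, -2.567, 0.0]
ft_force: [1.0, -0.0, 0.1]
width: 27.6
```

```bash
python3 - <<'E'
from h import *
o=ctrl.get_obs(); print(o['t'],o['ee_pos'],o['ft_force'],o['moment'],o['width'],o['orientation'])
E
```

```text
6.15 [ 458.32409636 -231.61171355  230.90015264] [ 1.03022403 -0.00469716  0.07153975] [ 0.02456942 -0.01038719 -0.03024714] 27.616326407475484 [-1.81090271e+00 -2.56696470e+00  5.42033043e-05]
```

Gripped, width 27.6; the punch face is at z=0 when TCP z is 230.9. Now lift and carry it above the far mark (547.7, 17.8).

Request:
{"api": "send_rows", "payload": {
  "commands": [
    {"translation": [0, 0, 0.2], "twist": [0, 0, 0]},
    {"translation": [0, 0, 0.5], "twist": [0, 0, 0]},
    {"translation": [0, 0, 0.8], "twist": [0, 0, 0]},
    {"translation": [0.02, 0.05, 1.0], "twist": [0, 0, 0]},
    {"translation": [0.06, 0.2, 1.0], "twist": [0, 0, 0]},
    {"translation": [0.12, 0.36, 1.0], "twist": [0, 0, 0]},
    {"translation": [0.18, 0.52, 1.0], "twist": [0, 0, 0]},
    {"translation": [0.24, 0.68, 1.0], "twist": [0, 0, 0]},
    {"translation": [0.28, 0.84, 1.0], "twist": [0, 0, 0]},
    {"translation": [0.3, 1.0, 1.0], "twist": [0, 0, 0]}
  ]
}}

```text
t: 7.15
ee_pos: [488.1, -130.0, 329.1]
orientation: [-1.809, -2.565, 0.001]
ft_force: [-0.2, -0.2, -3.7]
width: 28.0
```

Request:
{"api": "send_rows", "payload": {
  "commands": [
    {"translation": [0.06, 0.12, 0.03], "twist": [0, 0, 0]},
    {"translation": [0.12, 0.24, 0.06], "twist": [0, 0, 0]},
    {"translation": [0.18, 0.36, 0.1], "twist": [0, 0, 0]},
    {"translation": [0.24, 0.48, 0.1], "twist": [0, 0, 0]},
    {"translation": [0.3, 0.6, 0.1], "twist": [0, 0, 0]},
    {"translation": [0.36, 0.7, 0.1], "twist": [0, 0, 0]},
    {"translation": [0.42, 0.8, 0.1], "twist": [0, 0, 0]},
    {"translation": [0.5, 0.9, 0.1], "twist": [0, 0, 0]},
    {"translation": [0.593, 1.0, 0.1], "twist": [0, 0, 0]},
    {"translation": [0.593, 1.0, 0.1], "twist": [0, 0, 0]}
  ]
}}

```text
t: 8.15
ee_pos: [549.0, -30.5, 341.0]
orientation: [1.809, 2.567, 0.001]
ft_force: [0.8, -0.2, -3.5]
width: 28.0
```

Request:
{"api": "send_rows", "payload": {
  "commands": [
    {"translation": [0, 0.1, 0], "twist": [0, 0, 0]},
    {"translation": [0, 0.22, 0], "twist": [0, 0, 0]},
    {"translation": [0, 0.34, 0], "twist": [0, 0, 0]},
    {"translation": [0, 0.44, 0], "twist": [0, 0, 0]},
    {"translation": [0, 0.494, 0], "twist": [0, 0, 0]},
    {"translation": [0, 0.494, -0.05], "twist": [0, 0, 0]},
    {"translation": [0, 0.494, -0.1], "twist": [0, 0, 0]},
    {"translation": [0, 0.494, -0.15], "twist": [0, 0, 0]},
    {"translation": [0, 0.494, -0.18], "twist": [0, 0, 0]},
    {"translation": [0, 0.494, -0.18], "twist": [0, 0, 0]}
  ]
}}

```text
t: 9.15
ee_pos: [547.5, 17.5, 322.1]
orientation: [-1.811, -2.566, 0.001]
ft_force: [-0.4, 0.3, -2.9]
width: 28.1
```

```bash
python3 - <<'E'
from h import *
o=ctrl.get_obs(); print(o['t'],o['ee_pos'],o['ft_force'],o['moment'],o['width'])
a=snap('scene','scene2')['img'][:,:,::-1];b=snap('top','top2')['img'][:,:,::-1]
r=lambda im,x,y,w,h:cv2.resize(im[y:y+h,x:x+w],(400,400),interpolation=cv2.INTER_CUBIC)
cv2.imwrite('pics/crop2.png',np.hstack([r(a,225,110,120,120),r(b,250,180,120,120)]))
E
```

```text
9.15 [547.47728636  17.45622688 322.14763691] [-0.4143234   0.28361257 -2.94156812] [-0.04609972 -0.01376904  0.06274964] 28.065383765058172
```

View pics/crop2.png

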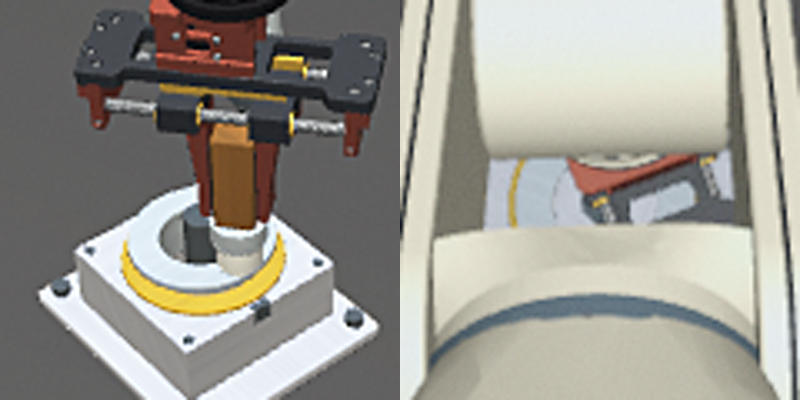

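The punch is over the flange on the far (notch) side, clear of the stud. Tapping starts here with the far side: first to face level ≈85.

Request:
{"api": "send_rows", "payload": {
  "commands": [
    {"translation": [0, 0, -0.015], "twist": [0, 0, 0]},
    {"translation": [0, 0, -0.03], "twist": [0, 0, 0]},
    {"translation": [0, 0, -0.04], "twist": [0, 0, 0]},
    {"translation": [0, 0, -0.05], "twist": [0, 0, 0]},
    {"translation": [0, 0, -0.055], "twist": [0, 0, 0]},
    {"translation": [0, 0, -0.06], "twist": [0, 0, 0]},
    {"translation": [0, 0, -0.065], "twist": [0, 0, 0]},
    {"translation": [0, 0, -0.07], "twist": [0, 0, 0]},
    {"translation": [0, 0, -0.07], "twist": [0, 0, 0]},
    {"translation": [0, 0, -0.07], "twist": [0, 0, 0]}
  ]
}}

```text
t: 10.25
ee_pos: [547.8, 17.7, 316.1]
orientation: [1.811, 2.567, 0.0]
ft_force: [-0.9, -0.8, 3.9]
width: 27.6
```

Request:
{"api": "send_rows", "payload": {
  "commands": [
    {"translation": [0, 0, 0.15], "twist": [0, 0, 0]},
    {"translation": [-0.05, 0.02, 0.28], "twist": [0, 0, 0]},
    {"translation": [-0.3, 0.11, 0.28], "twist": [0, 0, 0]},
    {"translation": [-0.6, 0.22, 0.28], "twist": [0, 0, 0]},
    {"translation": [-0.787, 0.292, 0.25], "twist": [0, 0, 0]},
    {"translation": [-0.787, 0.292, 0.1], "twist": [0, 0, 0]},
    {"translation": [-0.787, 0.292, 0.04], "twist": [0, 0, 0]},
    {"translation": [-0.787, 0.292, 0.02], "twist": [0, 0, 0]},
    {"translation": [-0.787, 0.292, 0], "twist": [0, 0, 0]},
    {"translation": [-0.787, 0.292, 0], "twist": [0, 0, 0]}
  ]
}}

```text
t: 11.25
ee_pos: [469.2, 46.9, 316.0]
orientation: [-1.811, -2.566, 0.0]
ft_force: [-1.0, 0.2, -1.0]
width: 27.8
```

Near and far are both at ≈85.1, so nearly level. Now alternating strokes.

Request:
{"api": "send_rows", "payload": {
  "commands": [
    {"translation": [0, 0, -0.015], "twist": [0, 0, 0]},
    {"translation": [0, 0, -0.025], "twist": [0, 0, 0]},
    {"translation": [0, 0, 0.15], "twist": [0, 0, 0]},
    {"translation": [0.05, -0.02, 0.28], "twist": [0, 0, 0]},
    {"translation": [0.3, -0.11, 0.28], "twist": [0, 0, 0]},
    {"translation": [0.6, -0.22, 0.28], "twist": [0, 0, 0]},
    {"translation": [0.787, -0.292, 0.25], "twist": [0, 0, 0]},
    {"translation": [0.787, -0.292, 0.1], "twist": [0, 0, 0]},
    {"translation": [0.787, -0.292, 0.02], "twist": [0, 0, 0]},
    {"translation": [0.787, -0.292, 0.005], "twist": [0, 0, 0]}
  ]
}}

```text
t: 12.25
ee_pos: [547.0, 17.7, 315.0]
orientation: [-1.81, -2.565, 0.003]
ft_force: [-0.0, -0.3, -2.5]
width: 27.9
```

Request:
{"api": "send_rows", "payload": {
  "commands": [
    {"translation": [0, 0, -0.015], "twist": [0, 0, 0]},
    {"translation": [0, 0, -0.03], "twist": [0, 0, 0]},
    {"translation": [0, 0, -0.045], "twist": [0, 0, 0]},
    {"translation": [0, 0, -0.045], "twist": [0, 0, 0]},
    {"translation": [0, 0, -0.045], "twist": [0, 0, 0]},
    {"translation": [0, 0, -0.045], "twist": [0, 0, 0]},
    {"translation": [0, 0, -0.045], "twist": [0, 0, 0]},
    {"translation": [0, 0, -0.045], "twist": [0, 0, 0]},
    {"translation": [0, 0, -0.045], "twist": [0, 0, 0]},
    {"translation": [0, 0, -0.045], "twist": [0, 0, 0]}
  ]
}}

```text
t: 13.25
ee_pos: [547.6, 17.8, 311.8]
orientation: [-1.811, -2.567, 0.0]
ft_force: [-4.0, -0.1, 4.2]
width: 27.9
```

Request:
{"api": "send_rows", "payload": {
  "commands": [
    {"translation": [0, 0, 0.15], "twist": [0, 0, 0]},
    {"translation": [-0.05, 0.02, 0.32], "twist": [0, 0, 0]},
    {"translation": [-0.3, 0.11, 0.32], "twist": [0, 0, 0]},
    {"translation": [-0.6, 0.22, 0.32], "twist": [0, 0, 0]},
    {"translation": [-0.787, 0.292, 0.28], "twist": [0, 0, 0]},
    {"translation": [-0.787, 0.292, 0.1], "twist": [0, 0, 0]},
    {"translation": [-0.787, 0.292, 0.02], "twist": [0, 0, 0]},
    {"translation": [-0.787, 0.292, 0], "twist": [0, 0, 0]},
    {"translation": [-0.787, 0.292, -0.02], "twist": [0, 0, 0]},
    {"translation": [-0.787, 0.292, -0.02], "twist": [0, 0, 0]}
  ]
}}

```text
t: 14.25
ee_pos: [469.3, 47.0, 309.9]
orientation: [-1.811, -2.566, 0.0]
ft_force: [0.7, -0.1, -2.3]
width: 27.8
```

```bash
python3 - <<'E'
from h import *
o=ctrl.get_obs(); print(o['t'],o['ee_pos'],o['ft_force'],o['moment'],o['width'])
a=snap('scene','scene3')['img'][:,:,::-1]
cv2.imwrite('pics/crop3.png',cv2.resize(a[110:230,225:345],(600,600),interpolation=cv2.INTER_CUBIC))
o=ctrl.get_obs(); print(o['t'],o['ee_pos'],o['ft_force'],o['moment'],o['width'])
E
```

```text
14.25 [469.2776752   46.97019244 309.87065689] [ 0.74540118 -0.10028159 -2.28637333] [-0.00654139 -0.03285748 -0.07388961] 27.818130146695754
14.3 [469.60994859  46.87413261 309.97737375] [-0.07364886  0.31995507 -2.92341352] [-0.0342094  -0.21041438  0.00380136] 27.87649300333671
```

View pics/crop3.png

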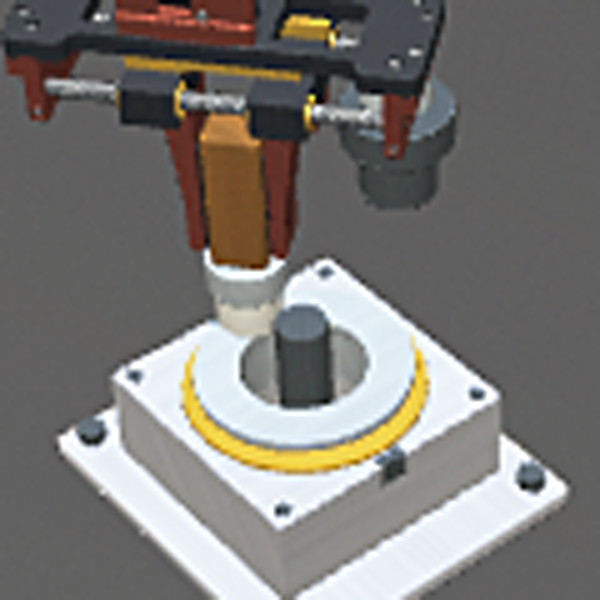

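Request:
{"api": "send_rows", "payload": {
  "commands": [
    {"translation": [0, 0, 0.17], "twist": [0, 0, 0]},
    {"translation": [0.05, -0.02, 0.34], "twist": [0, 0, 0]},
    {"translation": [0.3, -0.11, 0.34], "twist": [0, 0, 0]},
    {"translation": [0.6, -0.22, 0.34], "twist": [0, 0, 0]},
    {"translation": [0.787, -0.292, 0.25], "twist": [0, 0, 0]},
    {"translation": [0.787, -0.292, 0.09], "twist": [0, 0, 0]},
    {"translation": [0.787, -0.292, 0.04], "twist": [0, 0, 0]},
    {"translation": [0.787, -0.292, 0.02], "twist": [0, 0, 0]},
    {"translation": [0.787, -0.292, 0.0], "twist": [0, 0, 0]},
    {"translation": [0.787, -0.292, -0.01], "twist": [0, 0, 0]}
  ]
}}

```text
t: 15.3
ee_pos: [547.7, 17.8, 309.7]
orientation: [1.81, 2.567, 0.0]
ft_force: [-2.6, -1.3, 4.7]
width: 27.7
```

Request:
{"api": "send_rows", "payload": {
  "commands": [
    {"translation": [0, 0, -0.01], "twist": [0, 0, 0]},
    {"translation": [0, 0, -0.01], "twist": [0, 0, 0]},
    {"translation": [0, 0, -0.01], "twist": [0, 0, 0]},
    {"translation": [0, 0, 0.17], "twist": [0, 0, 0]},
    {"translation": [-0.1, 0.04, 0.35], "twist": [0, 0, 0]},
    {"translation": [-0.4, 0.15, 0.35], "twist": [0, 0, 0]},
    {"translation": [-0.7, 0.26, 0.35], "twist": [0, 0, 0]},
    {"translation": [-0.787, 0.292, 0.22], "twist": [0, 0, 0]},
    {"translation": [-0.787, 0.292, 0.07], "twist": [0, 0, 0]},
    {"translation": [-0.787, 0.292, 0.03], "twist": [0, 0, 0]}
  ]
}}

```text
t: 16.3
ee_pos: [468.3, 47.2, 310.7]
orientation: [-1.81, -2.566, 0.001]
ft_force: [0.4, 0.5, -3.4]
width: 28.0
```

Request:
{"api": "send_rows", "payload": {
  "commands": [
    {"translation": [0, 0, -0.01], "twist": [0, 0, 0]},
    {"translation": [0, 0, -0.02], "twist": [0, 0, 0]},
    {"translation": [0, 0, -0.025], "twist": [0, 0, 0]},
    {"translation": [0, 0, -0.03], "twist": [0, 0, 0]},
    {"translation": [0, 0, -0.035], "twist": [0, 0, 0]},
    {"translation": [0, 0, -0.035], "twist": [0, 0, 0]},
    {"translation": [0, 0, -0.035], "twist": [0, 0, 0]},
    {"translation": [0, 0, -0.035], "twist": [0, 0, 0]},
    {"translation": [0, 0, -0.035], "twist": [0, 0, 0]},
    {"translation": [0, 0, -0.035], "twist": [0, 0, 0]}
  ]
}}

```text
t: 17.3
ee_pos: [469.3, 47.0, 308.6]
orientation: [1.811, 2.566, 0.001]
ft_force: [0.9, 0.2, 4.0]
width: 27.9
```

Request:
{"api": "send_rows", "payload": {
  "commands": [
    {"translation": [0, 0, 0.17], "twist": [0, 0, 0]},
    {"translation": [0, 0, 0.35], "twist": [0, 0, 0]},
    {"translation": [0.25, 0.11, 0.35], "twist": [0, 0, 0]},
    {"translation": [0.541, 0.247, 0.3], "twist": [0, 0, 0]},
    {"translation": [0.541, 0.247, 0.12], "twist": [0, 0, 0]},
    {"translation": [0.541, 0.247, 0.04], "twist": [0, 0, 0]},
    {"translation": [0.541, 0.247, 0.02], "twist": [0, 0, 0]},
    {"translation": [0.541, 0.247, 0.0], "twist": [0, 0, 0]},
    {"translation": [0.541, 0.247, -0.01], "twist": [0, 0, 0]},
    {"translation": [0.541, 0.247, -0.01], "twist": [0, 0, 0]}
  ]
}}

```text
t: 18.3
ee_pos: [522.3, 71.6, 307.6]
orientation: [-1.811, -2.566, 0.001]
ft_force: [-0.3, -1.1, -1.8]
width: 27.8
```

Request:
{"api": "send_rows", "payload": {
  "commands": [
    {"translation": [0, 0, 0.17], "twist": [0, 0, 0]},
    {"translation": [0, -0.03, 0.35], "twist": [0, 0, 0]},
    {"translation": [-0.1, -0.3, 0.35], "twist": [0, 0, 0]},
    {"translation": [-0.2, -0.6, 0.35], "twist": [0, 0, 0]},
    {"translation": [-0.292, -0.788, 0.28], "twist": [0, 0, 0]},
    {"translation": [-0.292, -0.788, 0.1], "twist": [0, 0, 0]},
    {"translation": [-0.292, -0.788, 0.03], "twist": [0, 0, 0]},
    {"translation": [-0.292, -0.788, 0.01], "twist": [0, 0, 0]},
    {"translation": [-0.292, -0.788, 0.0], "twist": [0, 0, 0]},
    {"translation": [-0.292, -0.788, 0.0], "twist": [0, 0, 0]}
  ]
}}

```text
t: 19.3
ee_pos: [494.1, -6.9, 307.8]
orientation: [1.81, 2.567, 0.0]
ft_force: [0.0, -0.6, -2.5]
width: 27.8
```

All round at ≈76.8–77.5, nearly level. Now fine steps so the shim is met gently.

Request:
{"api": "send_rows", "payload": {
  "commands": [
    {"translation": [0, 0, 0.17], "twist": [0, 0, 0]},
    {"translation": [0, 0, 0.35], "twist": [0, 0, 0]},
    {"translation": [0.25, 0.11, 0.35], "twist": [0, 0, 0]},
    {"translation": [0.538, 0.249, 0.3], "twist": [0, 0, 0]},
    {"translation": [0.538, 0.249, 0.1], "twist": [0, 0, 0]},
    {"translation": [0.538, 0.249, 0.03], "twist": [0, 0, 0]},
    {"translation": [0.538, 0.249, 0.02], "twist": [0, 0, 0]},
    {"translation": [0.538, 0.249, 0.01], "twist": [0, 0, 0]},
    {"translation": [0.538, 0.249, 0.0], "twist": [0, 0, 0]},
    {"translation": [0.538, 0.249, -0.005], "twist": [0, 0, 0]}
  ]
}}

```text
t: 20.3
ee_pos: [547.7, 17.6, 307.6]
orientation: [1.811, 2.566, 0.001]
ft_force: [-1.2, 0.3, 3.5]
width: 28.1
```

Request:
{"api": "send_rows", "payload": {
  "commands": [
    {"translation": [0, 0, -0.004], "twist": [0, 0, 0]},
    {"translation": [0, 0, -0.007], "twist": [0, 0, 0]},
    {"translation": [0, 0, -0.007], "twist": [0, 0, 0]},
    {"translation": [0, 0, -0.007], "twist": [0, 0, 0]},
    {"translation": [0, 0, -0.007], "twist": [0, 0, 0]},
    {"translation": [0, 0, -0.007], "twist": [0, 0, 0]},
    {"translation": [0, 0, -0.007], "twist": [0, 0, 0]},
    {"translation": [0, 0, -0.007], "twist": [0, 0, 0]},
    {"translation": [0, 0, -0.007], "twist": [0, 0, 0]},
    {"translation": [0, 0, -0.007], "twist": [0, 0, 0]}
  ]
}}

```text
t: 21.3
ee_pos: [547.8, 17.8, 306.2]
orientation: [1.811, 2.567, 0.0]
ft_force: [0.5, -2.4, 4.4]
width: 28.0
```

Request:
{"api": "send_rows", "payload": {
  "commands": [
    {"translation": [0, 0, -0.004], "twist": [0, 0, 0]},
    {"translation": [0, 0, -0.008], "twist": [0, 0, 0]},
    {"translation": [0, 0, -0.008], "twist": [0, 0, 0]},
    {"translation": [0, 0, -0.008], "twist": [0, 0, 0]},
    {"translation": [0, 0, -0.008], "twist": [0, 0, 0]},
    {"translation": [0, 0, -0.008], "twist": [0, 0, 0]},
    {"translation": [0, 0, -0.008], "twist": [0, 0, 0]},
    {"translation": [0, 0, -0.008], "twist": [0, 0, 0]},
    {"translation": [0, 0, -0.008], "twist": [0, 0, 0]},
    {"translation": [0, 0, -0.008], "twist": [0, 0, 0]}
  ]
}}

```text
t: 22.3
ee_pos: [547.8, 17.7, 305.6]
orientation: [1.811, 2.567, 0.0]
ft_force: [-0.9, -1.8, 5.8]
width: 27.9
```

Request:
{"api": "send_rows", "payload": {
  "commands": [
    {"translation": [0, 0, -0.003], "twist": [0, 0, 0]},
    {"translation": [0, 0, -0.006], "twist": [0, 0, 0]},
    {"translation": [0, 0, -0.006], "twist": [0, 0, 0]},
    {"translation": [0, 0, -0.006], "twist": [0, 0, 0]},
    {"translation": [0, 0, -0.006], "twist": [0, 0, 0]},
    {"translation": [0, 0, -0.006], "twist": [0, 0, 0]},
    {"translation": [0, 0, -0.006], "twist": [0, 0, 0]},
    {"translation": [0, 0, -0.006], "twist": [0, 0, 0]},
    {"translation": [0, 0, -0.006], "twist": [0, 0, 0]},
    {"translation": [0, 0, -0.006], "twist": [0, 0, 0]}
  ]
}}

```text
t: 23.3
ee_pos: [547.8, 17.7, 305.5]
orientation: [1.811, 2.567, 0.0]
ft_force: [-2.1, -2.1, 10.5]
width: 28.0
```

The far side is on the shim: the level holds at ≈74.6 while force climbs. The arm is soft, about 8 N/mm. Now the near side.

Request:
{"api": "send_rows", "payload": {
  "commands": [
    {"translation": [0, 0, 0.17], "twist": [0, 0, 0]},
    {"translation": [-0.05, 0.02, 0.37], "twist": [0, 0, 0]},
    {"translation": [-0.35, 0.13, 0.37], "twist": [0, 0, 0]},
    {"translation": [-0.65, 0.24, 0.37], "twist": [0, 0, 0]},
    {"translation": [-0.787, 0.292, 0.25], "twist": [0, 0, 0]},
    {"translation": [-0.787, 0.292, 0.08], "twist": [0, 0, 0]},
    {"translation": [-0.787, 0.292, 0.045], "twist": [0, 0, 0]},
    {"translation": [-0.787, 0.292, 0.03], "twist": [0, 0, 0]},
    {"translation": [-0.787, 0.292, 0.015], "twist": [0, 0, 0]},
    {"translation": [-0.787, 0.292, 0.005], "twist": [0, 0, 0]}
  ]
}}

```text
t: 24.3
ee_pos: [469.4, 46.9, 305.6]
orientation: [1.811, 2.566, 0.001]
ft_force: [-1.3, -0.5, 5.1]
width: 28.1
```

Request:
{"api": "send_rows", "payload": {
  "commands": [
    {"translation": [0, 0, -0.005], "twist": [0, 0, 0]},
    {"translation": [0, 0, -0.01], "twist": [0, 0, 0]},
    {"translation": [0, 0, -0.01], "twist": [0, 0, 0]},
    {"translation": [0, 0, -0.01], "twist": [0, 0, 0]},
    {"translation": [0, 0, -0.01], "twist": [0, 0, 0]},
    {"translation": [0, 0, -0.01], "twist": [0, 0, 0]},
    {"translation": [0, 0, -0.01], "twist": [0, 0, 0]},
    {"translation": [0, 0, -0.01], "twist": [0, 0, 0]},
    {"translation": [0, 0, -0.01], "twist": [0, 0, 0]},
    {"translation": [0, 0, -0.01], "twist": [0, 0, 0]}
  ]
}}

```text
t: 25.3
ee_pos: [469.3, 46.9, 305.5]
orientation: [1.811, 2.566, 0.001]
ft_force: [-3.7, 0.1, 8.8]
width: 28.1
```

Request:
{"api": "send_rows", "payload": {
  "commands": [
    {"translation": [0, 0, 0.18], "twist": [0, 0, 0]},
    {"translation": [0, 0, 0.38], "twist": [0, 0, 0]},
    {"translation": [0.25, 0.11, 0.38], "twist": [0, 0, 0]},
    {"translation": [0.541, 0.247, 0.3], "twist": [0, 0, 0]},
    {"translation": [0.541, 0.247, 0.1], "twist": [0, 0, 0]},
    {"translation": [0.541, 0.247, 0.05], "twist": [0, 0, 0]},
    {"translation": [0.541, 0.247, 0.03], "twist": [0, 0, 0]},
    {"translation": [0.541, 0.247, 0.015], "twist": [0, 0, 0]},
    {"translation": [0.541, 0.247, 0.0], "twist": [0, 0, 0]},
    {"translation": [0.541, 0.247, -0.005], "twist": [0, 0, 0]}
  ]
}}

```text
t: 26.3
ee_pos: [522.9, 71.5, 305.4]
orientation: [1.811, 2.567, 0.0]
ft_force: [-5.1, -0.5, 13.5]
width: 27.9
```

Request:
{"api": "send_rows", "payload": {
  "commands": [
    {"translation": [0, 0, 0.18], "twist": [0, 0, 0]},
    {"translation": [0, -0.03, 0.38], "twist": [0, 0, 0]},
    {"translation": [-0.1, -0.3, 0.38], "twist": [0, 0, 0]},
    {"translation": [-0.2, -0.6, 0.38], "twist": [0, 0, 0]},
    {"translation": [-0.292, -0.788, 0.28], "twist": [0, 0, 0]},
    {"translation": [-0.292, -0.788, 0.1], "twist": [0, 0, 0]},
    {"translation": [-0.292, -0.788, 0.04], "twist": [0, 0, 0]},
    {"translation": [-0.292, -0.788, 0.02], "twist": [0, 0, 0]},
    {"translation": [-0.292, -0.788, 0.005], "twist": [0, 0, 0]},
    {"translation": [-0.292, -0.788, 0.0], "twist": [0, 0, 0]}
  ]
}}

```text
t: 27.3
ee_pos: [493.8, -7.0, 305.3]
orientation: [-1.809, -2.568, 0.002]
ft_force: [-8.4, -2.8, 16.8]
width: 27.8
```

Solid at 74.4–74.6 all round. Now the proof press on the far side.

Request:
{"api": "send_rows", "payload": {
  "commands": [
    {"translation": [0, 0, 0.18], "twist": [0, 0, 0]},
    {"translation": [0, 0, 0.38], "twist": [0, 0, 0]},
    {"translation": [0.25, 0.11, 0.38], "twist": [0, 0, 0]},
    {"translation": [0.538, 0.249, 0.3], "twist": [0, 0, 0]},
    {"translation": [0.538, 0.249, 0.1], "twist": [0, 0, 0]},
    {"translation": [0.538, 0.249, 0.04], "twist": [0, 0, 0]},
    {"translation": [0.538, 0.249, 0.02], "twist": [0, 0, 0]},
    {"translation": [0.538, 0.249, 0.01], "twist": [0, 0, 0]},
    {"translation": [0.538, 0.249, 0.0], "twist": [0, 0, 0]},
    {"translation": [0.538, 0.249, -0.005], "twist": [0, 0, 0]}
  ]
}}

```text
t: 28.3
ee_pos: [547.1, 18.0, 305.2]
orientation: [-1.811, -2.566, -0.001]
ft_force: [-6.4, 3.1, 16.8]
width: 28.2
```

Request:
{"api": "send_rows", "payload": {
  "commands": [
    {"translation": [0, 0, -0.005], "twist": [0, 0, 0]},
    {"translation": [0, 0, -0.005], "twist": [0, 0, 0]},
    {"translation": [0, 0, -0.005], "twist": [0, 0, 0]},
    {"translation": [0, 0, -0.005], "twist": [0, 0, 0]},
    {"translation": [0, 0, -0.005], "twist": [0, 0, 0]},
    {"translation": [0, 0, -0.005], "twist": [0, 0, 0]},
    {"translation": [0, 0, -0.005], "twist": [0, 0, 0]},
    {"translation": [0, 0, -0.005], "twist": [0, 0, 0]},
    {"translation": [0, 0, -0.005], "twist": [0, 0, 0]},
    {"translation": [0, 0, -0.005], "twist": [0, 0, 0]}
  ]
}}

```text
t: 29.3
ee_pos: [547.1, 18.0, 305.2]
orientation: [-1.811, -2.566, -0.001]
ft_force: [-6.8, 3.1, 16.8]
width: 27.8
```

```bash
python3 - <<'E'
from h import *
a=snap('scene','scene4')['img'][:,:,::-1]
cv2.imwrite('pics/crop4.png',cv2.resize(a[110:230,225:345],(600,600),interpolation=cv2.INTER_CUBIC))
o=ctrl.get_obs(); print(o['t'],o['ee_pos'],o['ft_force'],o['moment'],o['width'])
E
```

```text
29.35 [547.09525252  17.99815161 305.21514119] [-7.72097274  3.21348034 16.68554286] [0.93884017 1.72581678 0.10912801] 27.70476261544312
```

View pics/crop4.png

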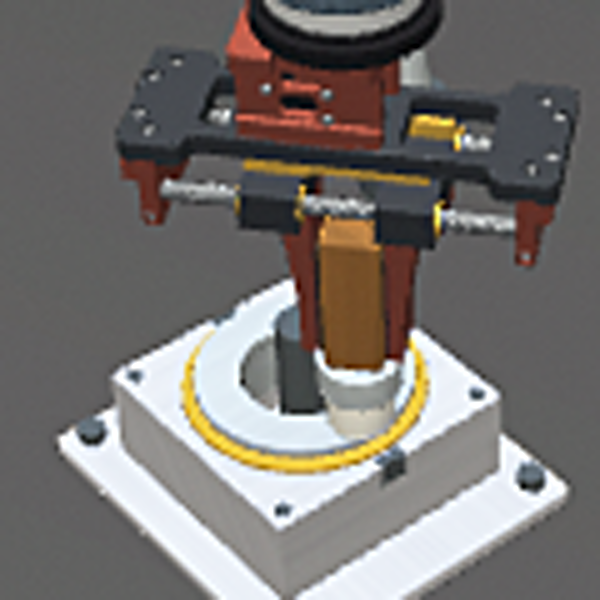

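The flange is tight on the yellow shim and the punch is upright at the far notch (crop 390,465). Force is still ≈20 N net, so press a little more.

Request:
{"api": "send_rows", "payload": {
  "commands": [
    {"translation": [0, 0, -0.004], "twist": [0, 0, 0]},
    {"translation": [0, 0, -0.008], "twist": [0, 0, 0]},
    {"translation": [0, 0, -0.008], "twist": [0, 0, 0]},
    {"translation": [0, 0, -0.008], "twist": [0, 0, 0]},
    {"translation": [0, 0, -0.008], "twist": [0, 0, 0]},
    {"translation": [0, 0, -0.008], "twist": [0, 0, 0]},
    {"translation": [0, 0, -0.008], "twist": [0, 0, 0]},
    {"translation": [0, 0, -0.008], "twist": [0, 0, 0]},
    {"translation": [0, 0, -0.008], "twist": [0, 0, 0]},
    {"translation": [0, 0, -0.008], "twist": [0, 0, 0]}
  ]
}}

```text
t: 30.35
ee_pos: [547.2, 17.7, 305.0]
orientation: [-1.811, -2.567, -0.0]
ft_force: [-9.0, 0.6, 21.7]
width: 28.0
```

Request:
{"api": "send_rows", "payload": {
  "commands": [
    {"translation": [0, 0, -0.002], "twist": [0, 0, 0]},
    {"translation": [0, 0, -0.002], "twist": [0, 0, 0]},
    {"translation": [0, 0, -0.002], "twist": [0, 0, 0]},
    {"translation": [0, 0, -0.002], "twist": [0, 0, 0]},
    {"translation": [0, 0, -0.002], "twist": [0, 0, 0]},
    {"translation": [0, 0, -0.002], "twist": [0, 0, 0]},
    {"translation": [0, 0, -0.002], "twist": [0, 0, 0]},
    {"translation": [0, 0, -0.002], "twist": [0, 0, 0]},
    {"translation": [0, 0, -0.002], "twist": [0, 0, 0]},
    {"translation": [0, 0, -0.002], "twist": [0, 0, 0]}
  ]
}}

```text
t: 31.35
ee_pos: [547.2, 17.7, 305.0]
orientation: [-1.811, -2.567, -0.0]
ft_force: [-8.8, 1.8, 23.2]
width: 28.1
```

Request:
{"api": "send_rows", "payload": {
  "commands": [
    {"translation": [0, 0, 0], "twist": [0, 0, 0]},
    {"translation": [0, 0, 0], "twist": [0, 0, 0]},
    {"translation": [0, 0, 0.1], "twist": [0, 0, 0]},
    {"translation": [0, 0, 0.4], "twist": [0, 0, 0]},
    {"translation": [-0.3, 0.11, 0.4], "twist": [0, 0, 0]},
    {"translation": [-0.65, 0.24, 0.4], "twist": [0, 0, 0]},
    {"translation": [-0.787, 0.292, 0.3], "twist": [0, 0, 0]},
    {"translation": [-0.787, 0.292, 0.12], "twist": [0, 0, 0]},
    {"translation": [-0.787, 0.292, 0.06], "twist": [0, 0, 0]},
    {"translation": [-0.787, 0.292, 0.05], "twist": [0, 0, 0]}
  ]
}}

```text
t: 32.35
ee_pos: [469.1, 46.8, 306.7]
orientation: [-1.811, -2.567, 0.001]
ft_force: [1.0, 1.1, -2.8]
width: 28.3
```

Request:
{"api": "send_rows", "payload": {
  "commands": [
    {"translation": [0, 0, -0.01], "twist": [0, 0, 0]},
    {"translation": [0, 0, -0.02], "twist": [0, 0, 0]},
    {"translation": [0, 0, -0.03], "twist": [0, 0, 0]},
    {"translation": [0, 0, -0.035], "twist": [0, 0, 0]},
    {"translation": [0, 0, -0.04], "twist": [0, 0, 0]},
    {"translation": [0, 0, -0.042], "twist": [0, 0, 0]},
    {"translation": [0, 0, -0.042], "twist": [0, 0, 0]},
    {"translation": [0, 0, -0.042], "twist": [0, 0, 0]},
    {"translation": [0, 0, -0.042], "twist": [0, 0, 0]},
    {"translation": [0, 0, -0.042], "twist": [0, 0, 0]}
  ]
}}

```text
t: 33.35
ee_pos: [469.5, 46.9, 305.0]
orientation: [1.81, 2.566, 0.002]
ft_force: [-7.6, -0.8, 24.2]
width: 27.8
```

Request:
{"api": "send_rows", "payload": {
  "commands": [
    {"translation": [0, 0, 0], "twist": [0, 0, 0]},
    {"translation": [0, 0, 0], "twist": [0, 0, 0]},
    {"translation": [0, 0, 0], "twist": [0, 0, 0]},
    {"translation": [0, 0, 0], "twist": [0, 0, 0]},
    {"translation": [0, 0, 0], "twist": [0, 0, 0]},
    {"translation": [0, 0, 0], "twist": [0, 0, 0]},
    {"translation": [0, 0, 0], "twist": [0, 0, 0]},
    {"translation": [0, 0, 0], "twist": [0, 0, 0]},
    {"translation": [0, 0, 0], "twist": [0, 0, 0]},
    {"translation": [0, 0, 0], "twist": [0, 0, 0]}
  ]
}}

```text
t: 34.35
ee_pos: [469.5, 46.9, 305.0]
orientation: [1.81, 2.566, 0.001]
ft_force: [-8.3, -0.2, 24.7]
width: 27.7
```

Request:
{"api": "send_rows", "payload": {
  "commands": [
    {"translation": [0, 0, 0], "twist": [0, 0, 0]},
    {"translation": [0, 0, 0], "twist": [0, 0, 0]},
    {"translation": [0, 0, 0], "twist": [0, 0, 0]},
    {"translation": [0, 0, 0.05], "twist": [0, 0, 0]},
    {"translation": [0, 0, 0.2], "twist": [0, 0, 0]},
    {"translation": [0, 0, 0.4], "twist": [0, 0, 0]},
    {"translation": [0, -0.2, 0.45], "twist": [0, 0, 0]},
    {"translation": [0, -0.45, 0.45], "twist": [0, 0, 0]},
    {"translation": [0, -0.7, 0.45], "twist": [0, 0, 0]},
    {"translation": [0, -0.95, 0.45], "twist": [0, 0, 0]}
  ]
}}

```text
t: 35.35
ee_pos: [469.1, -49.0, 348.0]
orientation: [1.81, 2.567, 0.001]
ft_force: [0.1, 0.3, -3.3]
width: 27.7
```

Both proofs are done: far about 25–26 N net, near about 27 N, each held for over 1 s. Returning the punch to its spot.

Request:
{"api": "send_rows", "payload": {
  "commands": [
    {"translation": [-0.01, -0.15, 0], "twist": [0, 0, 0]},
    {"translation": [-0.01, -0.3, 0], "twist": [0, 0, 0]},
    {"translation": [-0.02, -0.45, 0], "twist": [0, 0, 0]},
    {"translation": [-0.03, -0.6, 0], "twist": [0, 0, 0]},
    {"translation": [-0.04, -0.7, 0], "twist": [0, 0, 0]},
    {"translation": [-0.04, -0.8, 0], "twist": [0, 0, 0]},
    {"translation": [-0.05, -0.9, 0], "twist": [0, 0, 0]},
    {"translation": [-0.05, -0.95, 0], "twist": [0, 0, 0]},
    {"translation": [-0.05, -0.98, 0], "twist": [0, 0, 0]},
    {"translation": [-0.05, -1.0, 0], "twist": [0, 0, 0]}
  ]
}}

```text
t: 36.35
ee_pos: [464.0, -148.1, 347.5]
orientation: [-1.811, -2.567, -0.0]
ft_force: [-0.8, 0.2, -2.5]
width: 27.8
```

Request:
{"api": "send_rows", "payload": {
  "commands": [
    {"translation": [-0.01, -0.15, 0], "twist": [0, 0, 0]},
    {"translation": [-0.02, -0.35, 0], "twist": [0, 0, 0]},
    {"translation": [-0.04, -0.55, 0], "twist": [0, 0, 0]},
    {"translation": [-0.05, -0.75, 0], "twist": [0, 0, 0]},
    {"translation": [-0.056, -0.836, 0], "twist": [0, 0, 0]},
    {"translation": [-0.056, -0.836, -0.2], "twist": [0, 0, 0]},
    {"translation": [-0.056, -0.836, -0.4], "twist": [0, 0, 0]},
    {"translation": [-0.056, -0.836, -0.6], "twist": [0, 0, 0]},
    {"translation": [-0.056, -0.836, -0.8], "twist": [0, 0, 0]},
    {"translation": [-0.056, -0.836, -1.0], "twist": [0, 0, 0]}
  ]
}}

```text
t: 37.35
ee_pos: [458.4, -231.7, 246.8]
orientation: [1.811, 2.567, 0.0]
ft_force: [-0.7, 0.4, -2.7]
width: 28.0
```

Request:
{"api": "send_rows", "payload": {
  "commands": [
    {"translation": [0, 0, -0.03], "twist": [0, 0, 0]},
    {"translation": [0, 0, -0.06], "twist": [0, 0, 0]},
    {"translation": [0, 0, -0.09], "twist": [0, 0, 0]},
    {"translation": [0, 0, -0.12], "twist": [0, 0, 0]},
    {"translation": [0, 0, -0.14], "twist": [0, 0, 0]},
    {"translation": [0, 0, -0.155], "twist": [0, 0, 0]},
    {"translation": [0, 0, -0.16], "twist": [0, 0, 0]},
    {"translation": [0, 0, -0.163], "twist": [0, 0, 0]},
    {"translation": [0, 0, -0.165], "twist": [0, 0, 0]},
    {"translation": [0, 0, -0.165], "twist": [0, 0, 0]}
  ]
}}

```text
t: 38.35
ee_pos: [458.4, -231.6, 231.1]
orientation: [1.811, 2.567, 0.0]
ft_force: [1.0, 0.6, -3.7]
width: 27.7
```

Request:
{"api": "send_rows", "payload": {
  "commands": [
    {"translation": [0, 0, -0.002], "twist": [0, 0, 0]},
    {"translation": [0, 0, -0.004], "twist": [0, 0, 0]},
    {"translation": [0, 0, -0.006], "twist": [0, 0, 0]},
    {"translation": [0, 0, -0.007], "twist": [0, 0, 0]},
    {"translation": [0, 0, -0.007], "twist": [0, 0, 0]},
    {"translation": [0, 0, -0.007], "twist": [0, 0, 0]},
    {"translation": [0, 0, -0.007], "twist": [0, 0, 0]},
    {"translation": [0, 0, -0.007], "twist": [0, 0, 0]},
    {"translation": [0, 0, -0.007], "twist": [0, 0, 0]},
    {"translation": [0, 0, -0.007], "twist": [0, 0, 0]}
  ]
}}

```text
t: 39.35
ee_pos: [458.4, -231.6, 230.8]
orientation: [1.811, 2.567, 0.0]
ft_force: [-1.7, 1.4, 4.3]
width: 27.7
```

Touching the bench (net about +7 N). Ease off slightly, open, then rise straight up.

Request:
{"api": "send_rows", "payload": {
  "commands": [
    {"translation": [0, 0, 0.004], "twist": [0, 0, 0]},
    {"translation": [0, 0, 0.004], "twist": [0, 0, 0]},
    {"translation": [0, 0, 0.004], "twist": [0, 0, 0]},
    {"translation": [0, 0, 0.004], "twist": [0, 0, 0]},
    {"translation": [0, 0, 0.004], "twist": [0, 0, 0]},
    {"translation": [0, 0, 0.004], "twist": [0, 0, 0]},
    {"translation": [0, 0, 0.004], "twist": [0, 0, 0]},
    {"translation": [0, 0, 0.004], "twist": [0, 0, 0]},
    {"translation": [0, 0, 0.004], "twist": [0, 0, 0]},
    {"translation": [0, 0, 0.004], "twist": [0, 0, 0]}
  ],
  "grip": -1
}}

```text
t: 40.35
ee_pos: [458.4, -231.6, 230.8]
orientation: [-1.811, -2.567, 0.0]
ft_force: [-0.1, -0.2, -0.3]
width: 87.8
```

Request:
{"api": "send_rows", "payload": {
  "commands": [
    {"translation": [0, 0, 0.05], "twist": [0, 0, 0]},
    {"translation": [0, 0, 0.15], "twist": [0, 0, 0]},
    {"translation": [0, 0, 0.25], "twist": [0, 0, 0]},
    {"translation": [0, 0, 0.4], "twist": [0, 0, 0]},
    {"translation": [0, 0, 0.55], "twist": [0, 0, 0]},
    {"translation": [0, 0, 0.7], "twist": [0, 0, 0]},
    {"translation": [0, 0, 0.85], "twist": [0, 0, 0]},
    {"translation": [0, 0, 0.95], "twist": [0, 0, 0]},
    {"translation": [0, 0, 1.0], "twist": [0, 0, 0]},
    {"translation": [0, 0, 1.0], "twist": [0, 0, 0]}
  ]
}}

```text
t: 41.35
ee_pos: [458.5, -231.7, 331.6]
orientation: [1.81, 2.566, 0.0]
ft_force: [-1.2, -0.7, 0.3]
width: 87.7
```

Request:
{"api": "send_rows", "payload": {
  "commands": [
    {"translation": [-0.05, -0.1, 0.1], "twist": [0, 0, 0]},
    {"translation": [-0.1, -0.2, 0.2], "twist": [0, 0, 0]},
    {"translation": [-0.15, -0.3, 0.3], "twist": [0, 0, 0]},
    {"translation": [-0.2, -0.4, 0.4], "twist": [0, 0, 0]},
    {"translation": [-0.25, -0.55, 0.5], "twist": [0, 0, 0]},
    {"translation": [-0.3, -0.7, 0.6], "twist": [0, 0, 0]},
    {"translation": [-0.35, -0.85, 0.7], "twist": [0, 0, 0]},
    {"translation": [-0.4, -1.0, 0.8], "twist": [0, 0, 0]},
    {"translation": [-0.4, -1.0, 0.8], "twist": [0, 0, 0]},
    {"translation": [-0.4, -1.0, 0.8], "twist": [0, 0, 0]}
  ]
}}

```text
t: 42.35
ee_pos: [418.1, -332.0, 410.8]
orientation: [-1.813, -2.566, -0.0]
ft_force: [-0.7, 0.6, -0.5]
width: 87.7
```

```bash
python3 - <<'E'
from h import *
snap('scene','scene5'); snap('top','top5'); o=ctrl.get_obs(); print(o['t'],o['ft_force'])
a=load('scene5')[0];b=load('top5')[0]
cv2.imwrite('pics/crop5.png',np.vstack([cv2.resize(a[90:290,130:450],(800,300)) if 0 else cv2.resize(a[90:290,130:400],(405,300)),cv2.resize(b[170:320,180:480],(600,300))[:,:405]]) if 0 else np.hstack([cv2.resize(a[130:290,140:352],(400,300),interpolation=cv2.INTER_CUBIC),cv2.resize(b[170:320,280:480],(400,300),interpolation=cv2.INTER_CUBIC)]))
E
```

```text
42.45 [ 0.786099   -0.56314582 -0.2755891 ]
```

View pics/crop5.png

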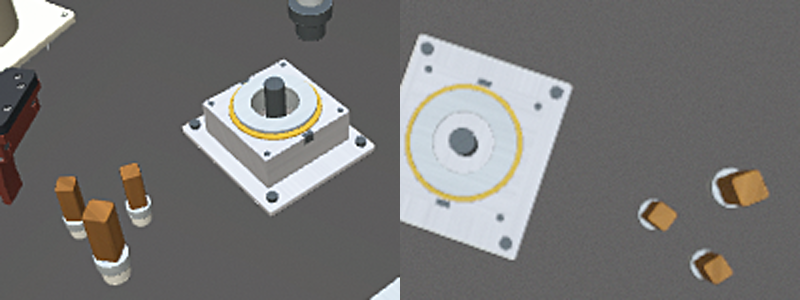

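The punch stands upright in its place (scene crop 103,245; top crop 740,188). The flange lies even on the shim, and the small punches and holder look undisturbed. Handing in.

```bash
python3 -c "
from workcell import ctrl; print(ctrl.close_job())"
```

```text
the job is handed in; nothing more can be done
None
```

The cup is seated on the shim all round, both proof presses are done in order, and the job is handed in at about 42 s.

- **Setting:** I used the largest of the three punches and tapped alternately far and near, with left and right checks. By the levels I measured, no side got more than about 3 mm ahead. Punch-face readings at the four points ended at 74.4–74.6 mm above the bench, with force climbing at each, so the shim is about 3.5 mm thick.
- **Proof presses:** The far press first crept up through about 20 N, then held 25–26 N for over a second. The near press then held about 27–28 N for over a second. These are net of the punch's weight, about 3 N.
- **Limits:** The highest reading I saw was about 28 N. Force is only read at the end of each 1 s call, so short peaks in between were not seen. After one of the early fast strokes the cup sat slightly lower than commanded, probably from overshoot, so I approached more slowly from then on.
- **Left behind:** The last pictures show the punch upright on its original spot, the flange even on the shim, and the small punches and holder looking undisturbed. The block and wheel were outside the final crops, but the arm never went near them.

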